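# Tilt inspection of a power board

### The arm

A 6-joint arm with a two-finger parallel gripper is mounted at the origin on the work surface. World frame = base frame: x ahead of the robot, y to its left, z up, the work surface at z = 0. Lengths are in m, angles in rad, forces in N, time in s.
With the tool pointing down it reaches from about 0.35 to 0.975 m from the base axis. Payload 4.9 kg.
Tool frame: the origin (TCP) lies at the very end of the fingers, on their centre line; the grasp point (between the pads) lies ctrl.grip_point_offset behind it (ctrl.grip_point_offset is the distance from the TCP to the grasp point, in m); z points along the fingers, y is the direction in which the jaws open and shut (so a half turn about z gives the same grasp; the last joint's range is limited). The gripper opens to 85 mm and grips with 20 to 120 N. Pads are 22 mm wide; open, the fingers measure 114 mm over their backs; the gripper's body (76 mm by 85 mm) begins 54 mm behind the grasp point. The pads swing forward as they close: fully open they stand 13 mm farther back than shut.
Start: joints at [1.205, 0.053, 1.613, -0, 1.476, -0.119], TCP at [0.153, 0.606, 0.231] pointing down, gripper open.
Joint ranges: [-3.01, 3.01], [-1.01, 2.22], [0.06, 2.58], [-1.02, 4.17], [0.09, 2.62], [-3.14, 3.14]. Speed limits (rad/s): [2.57, 2.57, 3.14, 3.14, 3.14, 3.14].

### API

Orientations are given as a rotation vector (axis times angle).
In Python, from station import ctrl gives the robot as it stands. The module is installed in compiled form; this text tells all that it offers.
- The arm moves only by the shell command python3 -m creep 'ROWS' [FORCE]. ROWS is JSON, a list of rows, each a list of 5 numbers: the closure in counts, from 0 (fully open) to 255 (shut), then the shift along the tool's x, y, z in mm, then the turn about the tool's z in rad. A call has 1 to 12 rows; each row is the pose to reach, as a shift and turn from the pose commanded when the call began, along the tool's axes at that moment; what a row does not reach only later rows make up. A row lasts 1/12 s, in which the tool goes at most 41.7 mm and 7.16 degrees, less where a joint would pass 70% of its speed; a pose out of reach is approached as far as the arm can. A call with a gripper value outside its range is refused whole. The fingers move at their own pace and stop on an object; FORCE is the grip in N (left out, the last holds). Time passes only in rows, so rows that repeat a pose let the fingers close. It gives the time, the measured TCP pose, the force and the opening at its end, in the units of the state.
- ctrl.get_obs(): the state, without advancing time (a new reading comes with each control period).
- ctrl.get_image(name): name is "scene" or "top" or "wrist"; returns the picture (384x512x3 uint8, red, green, blue); there is no depth.
- ctrl.calibration(name): a dict with "fx", "fy", "cx", "cy" (pixels), "R" (3x3) and "t" (3): a world point X has camera coordinates R X + t. Camera axes: x right, y down, z forward; pixel columns grow to the right and rows downward; lengths in m; the calibration is good to about 2 mm. A picture is of the moment at which its call begins: read the wrist's pose just before it. calibration takes no time and is no camera call; for the wrist camera it gives the pose at the moment of the call.
- ctrl.finish_job(): hands the job in, once; it reports no verdict.
Trained networks look in the newest picture that a camera, given by its name, has taken for a name from the list of things; names that differ only in an ending like _2 or _b are one class to them, and where a whole thing is asked for, a point or a joint stands for the part that bears it (a point fixed in the world has none). Each returns a list of dicts, best first, with "conf" (0 to 1); they miss things now and then, are a little off and sometimes report something else, mostly with a low value. They report only what shows in the picture. A call takes as long as a camera call.
- ctrl.boxes_of(camera, label): "rect" ([left, top, width, height] in pixels, round what is visible of it).
- ctrl.outline_of(camera, label): "mask" (384x512 bool, what is visible of it) and "rect" ([left, top, width, height] in pixels, round what is visible of it).
The state is a dict: "t": time; "q": joint angles; "dq": joint speeds; "effort": joint torques, N m; "tool_pos": TCP position; "tool_rot": TCP orientation; "contact_force": force on the tool from outside, world axes, zero at the start; "wrist_torque": the same for the moment, N m; "opening": finger opening in m.
Only numpy, scipy, OpenCV 4.12 (cv2) and the standard library are available. Lean on these libraries where they do the work, as an engineer would, in place of code of your own. Each camera call takes 0.05 s, during which the arm holds its last target. There are 200 camera calls.

### The job

Take the circuit board with the finned heatsink and lay it across the two narrow raised rails of the tilting inspection stand, centred on them, with its plain long edge up to the two stops and its row of connectors towards the black handle, and let go of it. Then lift the handle until the rails are tipped up 30 degrees, in line with the slanted top edge of the stand's side plate, hold it there for two seconds so that the board can be looked at, and lower it gently until it is fully level again, the board still lying in place. Do not disturb anything else on the bench.

Things in the scene. Friction and masses are not known exactly. Their poses are not given: they have to be found in the camera images.
- board: Green circuit board 90 (x) x 140 (y) x 4 mm, 0.26 kg, on a grey slab 8 mm thick. Amid it a finned aluminium heatsink, x -32 to +24, y -18 to +18 mm, top 44 mm above the underside: grip it across its 36 mm width. Beside it only flat parts, up to 6 mm above the underside. Four white connectors, 16 mm high, line its +x long edge; the -x long edge is plain. Origin: centre of the underside, z up.
- board_connectors (a point): Middle of the top of the white connector row: 37 mm along the board's +x, 16 mm above its underside.
- board_heatsink (a point): Centre of the top of the heatsink: at x = -4 mm, y = 0, 44 mm above the board's underside.
- stand: Fixed base of the tilting stand: grey plate 200 x 200 x 12 mm, origin at the centre of its underside; +x points from the hinge (near the robot) to the handle. At its y = -96 mm stands an aluminium side plate (6 mm) whose top edge slants up at 30 degrees, from 70 mm high at x = -75 to 148 mm at x = +60.
- cradle (a joint): Angle of the hinged cradle: 0 = level (its start), grows as the handle is lifted, 0.524 rad = 30 degrees, limit 1.1; it falls back if let go. Two aluminium rails from hinge to handle, each 12 mm wide, 90 mm apart between centres, tops 70 mm above the bench when level; near the hinge each has a stop, 8 mm thick, 14 mm above the rail top.
- cradle_seat (a point): Point on the cradle midway between the rails, level with their tops, where the centre of the board's underside comes when its plain edge touches the stops (45 mm in +x from their faces). Moves with the cradle; x from hinge to handle, y along the hinge, z square to the rails.
- cradle_handle (a point): Middle of the handle: round black bar along y, 12 mm diameter, free for 78 mm between the rail ends, open above and below (free by 40 mm); 112 mm in +x from the seat point, 182 mm in x from the hinge, its centre 70 mm above the bench when level. Moves with the cradle.
- cradle_hinge (a point): Hinge axis (along the stand's y), 60 mm above the bench, at x = -75 mm of the stand. When level the handle's centre is 182 mm in +x and 10 mm above this axis.
- other_board: Bystander: a board of the same size with three round black capacitors (25 mm diameter, 28 mm high) in place of the heatsink. Origin: centre of the underside.
- brush: Bystander: brush, 160 mm long, lying along its x.
- tape: Bystander: paper tape roll, 96 mm diameter, 24 mm high, lying flat.
- flux: Bystander: clear bottle, 44 mm diameter, 120 mm tall, upright.
- driver: Bystander: screwdriver, 170 mm long, lying along its x.
- phone: Bystander: black phone, 150 x 72 x 9 mm, lying flat.

How it is judged:
By the outcome, as a careful person would: the job done as asked, in the order asked, and still so for the second after the job is handed in, with the robot touching nothing.
It also fails if it takes over 64 s, if anything falls off the work surface, if the arm or the gripper's body presses on something with over 40 N, if the wrist force passes 120 N, or if a joint passes its speed limit or range.

## Working session

There is one attempt and no reset: what is moved stays moved. The work goes in short steps, Python scripts to look and compute and a shell command to move; the robot and the scene stay as the last step left them, time stands still between calls to the robot, and variables do not carry over. Pictures are saved under pics/ and viewed, about 8 in all and at most 12, crops included, and the job is handed in when it is done.

```bash
mkdir -p pics; cat > h.py <<'E'
import numpy as np, cv2
from scipy.spatial.transform import Rotation as Ro
from station import ctrl
def ray(cam,u,v,z):
    c=ctrl.calibration(cam);R=np.array(c["R"]);t=np.array(c["t"])
    d=R.T@np.array([(u-c["cx"])/c["fx"],(v-c["cy"])/c["fy"],1]);o=-R.T@t
    return o+d*(z-o[2])/d[2]
def proj(cam,X):
    c=ctrl.calibration(cam);p=np.array(c["R"])@np.array(X)+np.array(c["t"])
    return np.array([c["fx"]*p[0]/p[2]+c["cx"],c["fy"]*p[1]/p[2]+c["cy"]])
def save(cam,n):
    im=np.array(ctrl.get_image(cam));cv2.imwrite("pics/"+n,cv2.cvtColor(im,cv2.COLOR_RGB2BGR));return im
E
python3 - <<'E'
from h import *
a=save("top","a1.png");b=save("scene","a2.png")
cv2.imwrite("pics/a.png",cv2.cvtColor(cv2.resize(np.vstack([a,b]),None,fx=.78,fy=.78),cv2.COLOR_RGB2BGR))
o=ctrl.get_obs();print(o["t"],o["tool_pos"],o["tool_rot"],o["opening"],ctrl.grip_point_offset)
for cam in("top","scene"):
  for l in("board","stand","other_board","board_heatsink","board_connectors","cradle_handle","cradle"):
    try:print(cam,l,[(d["rect"],round(d["conf"],2)) for d in ctrl.boxes_of(cam,l)][:3])
    except Exception as e:print(l,e)
E
```

```text
0.1 [0.15248868 0.60551171 0.23015181] [-3.86693587e-01 -3.11717486e+00  2.93667569e-03] 0.08539166723671313 0.0187
top board [([144.8, 162.1, 53.6, 40.1], 0.91)]
top stand [([276.6, 187.5, 97.6, 87.3], 0.75)]
top other_board [([114.4, 214.9, 53.9, 44.2], 0.84)]
top board_heatsink [([143.3, 162.6, 53.5, 43.4], 0.65)]
top board_connectors [([143.0, 159.4, 54.2, 43.7], 0.59)]
top cradle_handle [([300.8, 191.5, 48.1, 78.2], 0.85), ([206.8, 118.8, 29.7, 29.1], 0.57)]
top cradle [([298.8, 190.0, 54.0, 76.3], 0.87)]
scene board [([312.4, 202.3, 55.3, 37.9], 0.76), ([121.5, 137.2, 24.5, 44.6], 0.65), ([366.8, 248.1, 15.3, 52.0], 0.47)]
scene stand [([360.9, 240.4, 22.0, 60.0], 0.64), ([142.1, 150.7, 79.4, 68.6], 0.59)]
scene other_board [([327.2, 155.3, 56.4, 38.6], 0.92)]
scene board_heatsink [([312.3, 209.6, 56.9, 30.9], 0.87)]
scene board_connectors [([316.0, 204.0, 50.4, 38.9], 0.95)]
scene cradle_handle [([158.6, 151.8, 50.2, 55.6], 0.64), ([312.1, 205.4, 51.7, 35.5], 0.38), ([226.9, 257.5, 20.6, 29.7], 0.37)]
scene cradle [([156.5, 154.6, 48.1, 55.6], 0.74)]
```

View pics/a1.png

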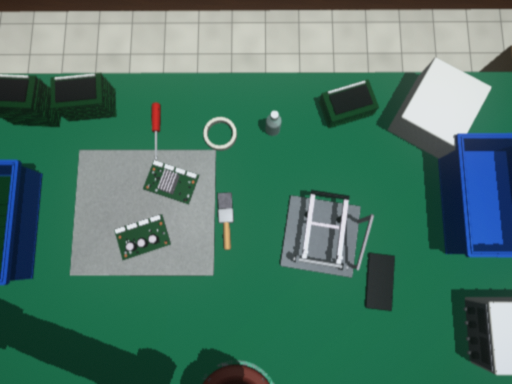

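View pics/a2.png

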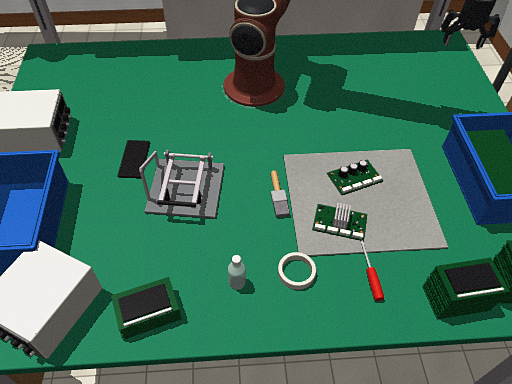

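```bash
python3 - <<'E'
from h import *
im=cv2.imread("pics/a1.png")
A=cv2.resize(im[185:280,275:380],None,fx=5,fy=5,interpolation=cv2.INTER_CUBIC)
B=cv2.resize(im[150:210,135:205],None,fx=4,fy=4,interpolation=cv2.INTER_CUBIC)
C=np.zeros((480,800,3),np.uint8);C[:475,:525]=A;C[:240,525:800]=B[:,:275];cv2.imwrite("pics/b.png",C)
c=ctrl.calibration("top");print(c)
for l,z in(("board",.012),("stand",.012)):
  pass
for u,v,z in((327,196,.07),(320,263,.06),(171,182,.012)):print(ray("top",u,v,z))
E
```

```text
{'fx': 375.411018022077, 'fy': 375.411018022077, 'cx': 251.51299144869992, 'cy': 196.8220206949393, 'R': array([[ 1.94113792e-03, -9.99932471e-01, -1.14579488e-02],
       [-9.87683078e-01, -1.24439296e-04, -1.56467638e-01],
       [ 1.56455647e-01,  1.16205474e-02, -9.87616623e-01]]), 't': array([-0.04167672,  0.55347541,  0.99177022])}
[ 0.55154941 -0.24372903  0.07      ]
[ 0.37446935 -0.22199029  0.06      ]
[0.6014744  0.19018181 0.012     ]
```

View pics/b.png

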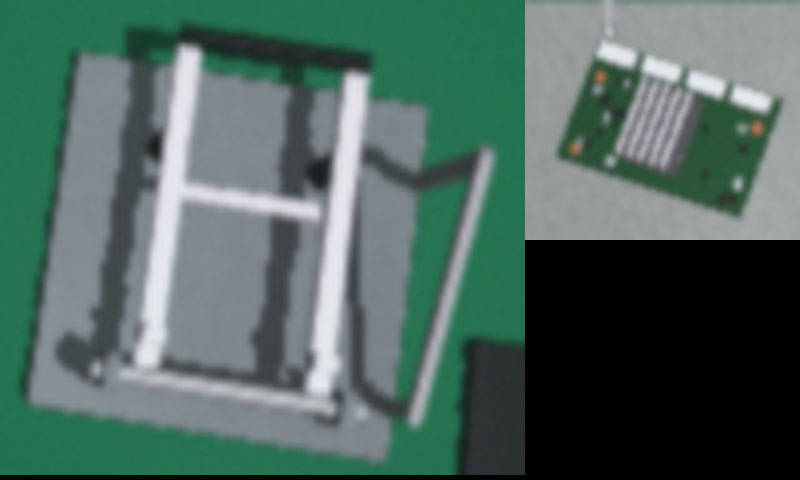

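```bash
python3 - <<'E'
from h import *
S=[(78,53),(428,104),(384,461),(28,402)]
P=np.array([ray("top",275+(x-2)/5,185+(y-2)/5,.012) for x,y in S]);P=P[:,:2]
print(P, [np.linalg.norm(P[i]-P[i-1]) for i in range(4)])
sc=P.mean(0);ax=(P[0]+P[1]-P[2]-P[3]);ys=np.arctan2(ax[1],ax[0]);print("stand",sc,ys)
B=[(600,39),(783,98),(741,216),(558,157)]
Q=np.array([ray("top",135+(x-525-1.5)/4,150+(y-1.5)/4,.012) for x,y in B])[:,:2]
print([np.linalg.norm(Q[i]-Q[i-1]) for i in range(4)])
ax=(Q[0]+Q[1]-Q[2]-Q[3]);yb=np.arctan2(ax[1],ax[0]);bc=Q.mean(0);print("board",bc,yb)
f=lambda x,y,yw,z:ray("top",275+(x-2)/5,185+(y-2)/5,z)
h=(ray("top",275+178/5,185+31/5,.07)+ray("top",275+369/5,185+60/5,.07))/2;print("handle",h)
d=np.array([np.cos(ys),np.sin(ys)]);print("handle pred",sc+d*.107,"seat",sc-d*.005, "seat from handle",h[:2]-d*.112)
db=np.array([np.cos(yb),np.sin(yb)]);print("heatsink",bc-.004*db)
for n,hh in(("heatsink",ray("top",135+(658-526)/4,150+(123)/4,.05)),):print(n,hh)
R=Ro.from_rotvec(ctrl.get_obs()["tool_rot"]).as_matrix();print(R)
c=ctrl.calibration("wrist");print(c["R"]@R, c["R"]@ctrl.get_obs()["tool_pos"]+c["t"],c["fx"])
E
```

```text
[[ 0.56315996 -0.15061374]
 [ 0.53401091 -0.34752149]
 [ 0.33658062 -0.31495041]
 [ 0.36798131 -0.12028108]] [np.float64(0.19752158228725522), np.float64(0.1990535840215567), np.float64(0.20009897022563694), np.float64(0.19718557836210754)]
stand [ 0.4504332  -0.23334168] -0.15886962880175665
[np.float64(0.0907214507269992), np.float64(0.14074455652337112), np.float64(0.09000983550260394), np.float64(0.1390269534231225)]
board [0.60328195 0.19040726] -0.3047460309228823
handle [ 0.5567254  -0.25101367  0.07      ]
handle pred [ 0.55608572 -0.25026931] seat [ 0.44549617 -0.23255067] seat from handle [ 0.44613584 -0.23329503]
heatsink [0.59946625 0.19160746]
heatsink [0.59742838 0.18984858 0.05      ]
[[-9.69700813e-01  2.44295582e-01  2.94909118e-05]
 [ 2.44295583e-01  9.69700813e-01  2.07894355e-05]
 [-2.35185940e-05  2.73640320e-05 -9.99999999e-01]]
[[-9.62568799e-04  9.99999100e-01 -9.34357096e-04]
 [-9.59969592e-01 -1.18575288e-03 -2.80101726e-01]
 [-2.80102582e-01  6.27337218e-04  9.59969869e-01]] [-0.00045256  0.02787714  0.15563877] 294.26232495346983
```

```bash
R='[0,-535,-292,90,0.058]'; python3 -m creep '[[0,-20,-11,4,0],[0,-60,-33,10,0.02],[0,-100,-55,17,0.058],[0,-140,-76,24,0.058],[0,-180,-98,30,0.058],[0,-220,-120,37,0.058],[0,-255,-139,43,0.058],[0,-290,-158,49,0.058],[0,-325,-177,55,0.058],[0,-360,-196,61,0.058],[0,-395,-216,67,0.058],[0,-430,-235,73,0.058]]'
python3 -m creep '[[0,-35,-18,6,0],[0,-65,-36,12,0],[0,-90,-49,17,0],[0,-102,-55,17,0],[0,-102,-55,17,0],[0,-102,-55,17,0],[0,-102,-55,17,0]]'
python3 - <<'E'
from h import *
o=ctrl.get_obs();print(o["t"],o["tool_pos"],o["opening"],o["contact_force"])
R=Ro.from_rotvec(o["tool_rot"]).as_matrix();print(R,R.T@(np.array([.5995,.1916,.02])-o["tool_pos"]))
im=save("wrist","c.png")
for p in ([.5995,.1916,.052],[.6386,.1795,.024],[.5995-.028*.954-.018*.3,.1916+.028*.3-.018*.954,.052]):print(proj("wrist",p))
E
```

```text
t: 1.8
tool_pos: [0.5034, 0.2809, 0.1604]
tool_rot: [0.477, 3.105, 0.001]
contact_force: [-0.3, -0.2, -0.3]
opening: 0.0851
t: 2.38
tool_pos: [0.5824, 0.2004, 0.1437]
tool_rot: [-0.475, -3.105, -0.001]
contact_force: [-0.6, 0.4, -0.8]
opening: 0.0856
2.3833 [0.58235443 0.20043033 0.14369645] 0.0855873125435035 [-0.63818163  0.35596292 -0.78252796]
[[-9.54188390e-01  2.99206468e-01 -7.32974116e-05]
 [ 2.99206377e-01  9.54188242e-01  5.86216323e-04]
 [ 2.45339244e-04  5.37429756e-04 -9.99999825e-01]] [-0.01903255 -0.00336221  0.12369   ]
[250.71751996 215.00616907]
[251.49301734 243.95051336]
[228.61460449 183.0058205 ]
```

View pics/c.png

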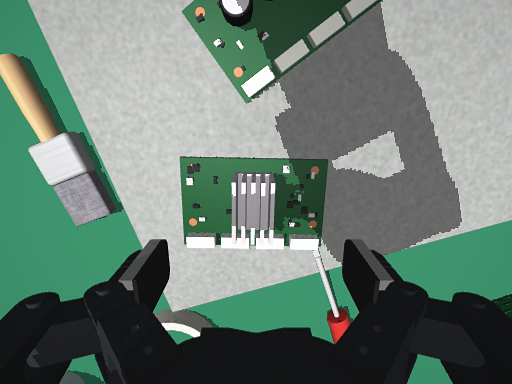

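```bash
python3 -m creep '[[0,-10,-1,15,0],[0,-19,-2,45,0],[0,-19,-2,75,0],[0,-19,-2,95,0],[0,-19,-2,110,0],[0,-19,-2,118,0],[0,-19,-2,122,0],[0,-19,-2,123,0],[0,-19,-2,123,0],[0,-19,-2,123,0]]' 40
python3 -m creep '[[60,0,0,0,0],[100,0,0,0,0],[140,0,0,0,0],[255,0,0,0,0],[255,0,0,0,0],[255,0,0,0,0],[255,0,0,0,0],[255,0,0,0,0],[255,0,0,0,0],[255,0,0,0,0]]' 45
```

```text
t: 3.27
tool_pos: [0.6017, 0.1922, 0.0221]
tool_rot: [0.476, 3.103, 0.002]
contact_force: [-0.1, -0.9, 1.4]
opening: 0.0857
t: 4.1
tool_pos: [0.6009, 0.1919, 0.0209]
tool_rot: [0.477, 3.104, 0.001]
contact_force: [-0.2, 0.0, 3.9]
opening: 0.0354
```

```bash
python3 -m creep '[[255,0,0,-5,0],[255,0,0,-15,0],[255,0,0,-35,0],[255,0,0,-60,0],[255,0,0,-85,0],[255,0,-5,-105,0],[255,0,-15,-118,0],[255,0,-30,-125,0],[255,1,-50,-130,0],[255,2,-75,-130,0],[255,3,-105,-130,0],[255,3,-135,-130,-0.02]]'
python3 -m creep '[[255,1,-30,0,-0.01],[255,2,-60,0,-0.02],[255,3,-90,0,-0.04],[255,4,-120,0,-0.06],[255,5,-150,0,-0.08],[255,6,-180,0,-0.1],[255,7,-210,0,-0.126],[255,7,-240,0,-0.126],[255,7,-265,0,-0.126],[255,7,-287,0,-0.126],[255,7,-303,0,-0.126],[255,7,-312,0,-0.126]]'
python3 -m creep '[[255,0,-3,0,0],[255,0,-3,0,0],[255,0,-3,0,0],[255,0,-3,0,0]]'
python3 - <<'E'
from h import *
o=ctrl.get_obs();p=o["tool_pos"];print(o["t"],p,o["opening"],o["contact_force"])
R=Ro.from_rotvec(o["tool_rot"]).as_matrix();print(R[:,:2],"tool x yaw",np.arctan2(R[1,0],R[0,0]))
print(R.T@(np.array([.4418,-.2323,.083])-p))
a=save("wrist","d.png");b=save("top","d2.png");b=b[170:290,270:390]
c=np.zeros((384,896,3),np.uint8);c[:,:512]=a;c[:,512:]=cv2.resize(b,(384,384),interpolation=cv2.INTER_CUBIC)
cv2.imwrite("pics/d3.png",cv2.cvtColor(cv2.resize(c,None,fx=.89,fy=.89),cv2.COLOR_RGB2BGR))
E
```

```text
t: 5.1
tool_pos: [0.5556, 0.0632, 0.1499]
tool_rot: [-0.443, -3.108, 0.001]
contact_force: [0.3, -0.5, -2.9]
opening: 0.0356
t: 6.1
tool_pos: [0.4614, -0.2348, 0.15]
tool_rot: [-0.252, -3.13, -0.0]
contact_force: [-0.6, 0.1, -2.7]
opening: 0.0355
t: 6.43
tool_pos: [0.4624, -0.2355, 0.1502]
tool_rot: [-0.247, -3.132, -0.001]
contact_force: [-0.5, 0.1, -3.3]
opening: 0.0354
6.4333 [ 0.46239699 -0.23553364  0.1502284 ] 0.03541555870047459 [-0.4803743   0.12555941 -3.33602548]
[[-9.87595811e-01  1.57017395e-01]
 [ 1.57017251e-01  9.87595704e-01]
 [ 3.10074988e-04  5.13225838e-04]] tool x yaw 2.9839229349872745
[ 2.08283874e-02 -7.50618517e-05  6.72348324e-02]
```

View pics/d3.png

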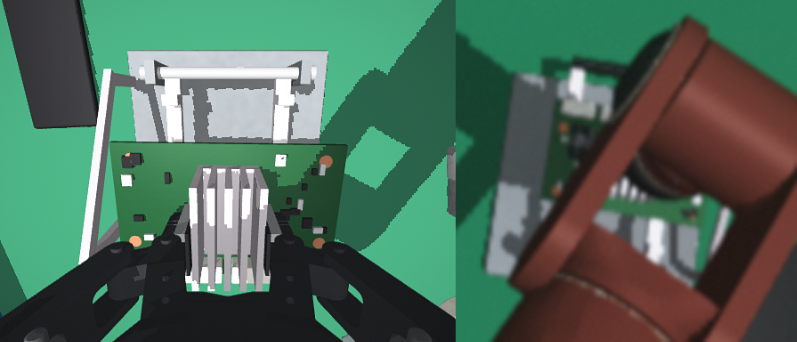

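```bash
python3 -m creep '[[255,2,0,8,0],[255,5,1,22,0],[255,8,1,36,0],[255,10,1,48,0],[255,12,1,56,0],[255,13,1,61,0],[255,13,1,63,0],[255,13,1,63,0],[255,13,1,63,0],[255,13,1,63,0]]'
python3 - <<'E'
from h import *
o=ctrl.get_obs();p=o["tool_pos"];print(o["t"],p,o["opening"],o["contact_force"])
R=Ro.from_rotvec(o["tool_rot"]).as_matrix()
print(R.T@(np.array([.4418,-.2323,.083])-p))
a=save("wrist","e.png")
cv2.imwrite("pics/e3.png",cv2.cvtColor(cv2.resize(a[50:300,100:410],None,fx=2.4,fy=2.4,interpolation=cv2.INTER_CUBIC),cv2.COLOR_RGB2BGR))
E
```

```text
t: 7.37
tool_pos: [0.4502, -0.2339, 0.0883]
tool_rot: [0.249, 3.13, -0.001]
contact_force: [0.2, -0.7, -3.0]
opening: 0.0352
7.3667 [ 0.45022427 -0.23389636  0.08832047] 0.03517673270539967 [ 0.19048197 -0.68719934 -2.9532107 ]
[0.00857914 0.00024836 0.00530667]
```

View pics/e3.png

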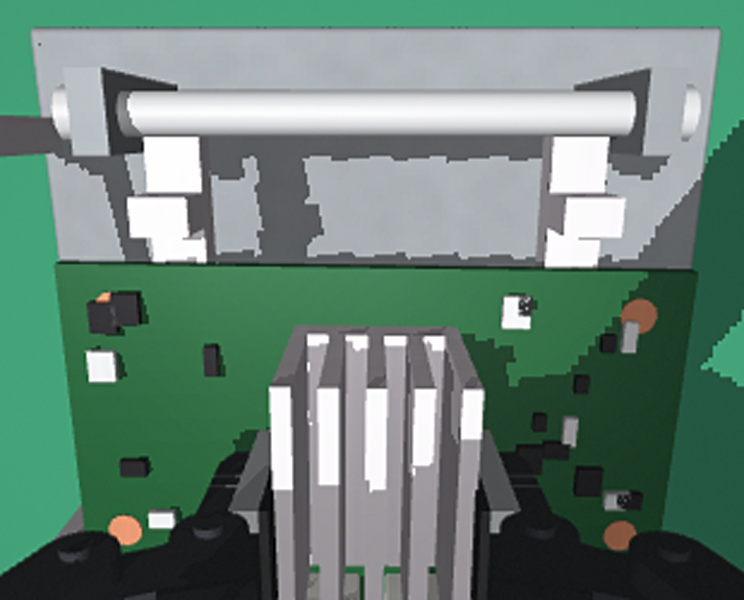

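```bash
python3 -m creep '[[255,1,0,1,-0.012],[255,2,0,2,-0.012],[255,4,0,3,-0.012],[255,5,0,4,-0.012],[255,6,0,4,-0.012],[255,7,0,4,-0.012],[255,7,0,4,-0.012],[255,7,0,4,-0.012]]'
python3 -m creep '[[255,1,0,0,0],[255,1,0,0,0],[255,1,0,0,0]]'
python3 - <<'E'
from h import *
o=ctrl.get_obs();p=o["tool_pos"];print(o["t"],p,o["opening"],o["contact_force"])
R=Ro.from_rotvec(o["tool_rot"]).as_matrix()
print(R.T@(np.array([.4418,-.2323,.083])-p))
a=save("wrist","f.png")
cv2.imwrite("pics/f3.png",cv2.cvtColor(cv2.resize(a[50:300,100:410],None,fx=2.4,fy=2.4,interpolation=cv2.INTER_CUBIC),cv2.COLOR_RGB2BGR))
E
```

```text
t: 8.08
tool_pos: [0.4429, -0.2324, 0.0835]
tool_rot: [0.23, 3.132, -0.0]
contact_force: [2.0, 0.0, -3.3]
opening: 0.0353
t: 8.33
tool_pos: [0.4428, -0.2324, 0.0839]
tool_rot: [0.23, 3.13, -0.001]
contact_force: [4.3, 0.6, -5.2]
opening: 0.0353
8.3333 [ 0.44278625 -0.23242279  0.08392688] 0.03531925521818521 [ 4.32450909  0.635211   -5.18812578]
[ 9.96608786e-04 -2.23729306e-05  9.23665137e-04]
```

View pics/f3.png

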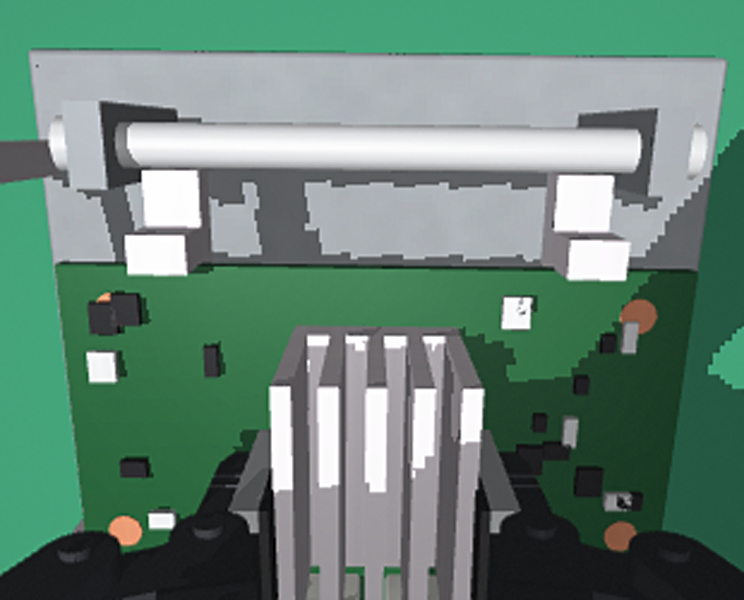

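```bash
python3 -m creep '[[255,0,0,0.5,0],[255,0,0,1,0],[255,0,0,1.5,0],[255,0,0,1.5,0],[255,0,0,1.5,0]]'

```

```text
t: 8.8
tool_pos: [0.4428, -0.2327, 0.083]
tool_rot: [0.23, 3.13, -0.002]
contact_force: [4.8, -0.3, -0.3]
opening: 0.036
```

```bash
python3 -m creep '[[255,0,0,0.4,0],[255,0,0,0.8,0],[255,-0.3,0,0.8,0],[255,-0.5,0,0.8,0]]'
python3 -m creep '[[120,0,0,0,0],[90,0,0,0,0],[40,0,0,0,0],[0,0,0,0,0],[0,0,0,0,0],[0,0,0,0,0],[0,0,0,0,0],[0,0,0,0,0]]'
python3 -m creep '[[0,0,0,-4,0],[0,0,0,-15,0],[0,0,0,-35,0],[0,0,0,-60,0],[0,0,0,-85,0],[0,0,0,-100,0],[0,0,0,-110,0],[0,0,0,-115,0],[0,0,0,-115,0]]'
python3 - <<'E'
from h import *
a=save("wrist","g.png")
cv2.imwrite("pics/g3.png",cv2.cvtColor(cv2.resize(a,None,fx=1.4,fy=1.4,interpolation=cv2.INTER_CUBIC),cv2.COLOR_RGB2BGR))
o=ctrl.get_obs();p=o["tool_pos"];print(o["t"],p,o["contact_force"])
E
```

```text
t: 9.13
tool_pos: [0.4429, -0.2328, 0.0829]
tool_rot: [0.23, 3.132, -0.001]
contact_force: [0.9, 1.0, 7.5]
opening: 0.0355
t: 9.8
tool_pos: [0.4421, -0.2323, 0.081]
tool_rot: [-0.23, -3.133, -0.0]
contact_force: [0.1, 0.4, 0.0]
opening: 0.0851
t: 10.55
tool_pos: [0.4426, -0.2326, 0.1976]
tool_rot: [0.23, 3.131, -0.002]
contact_force: [-0.4, -0.8, -0.5]
opening: 0.0853
10.6 [ 0.44210167 -0.23222827  0.19616141] [-0.35199128  0.45127937  0.11775688]
```

View pics/g3.png

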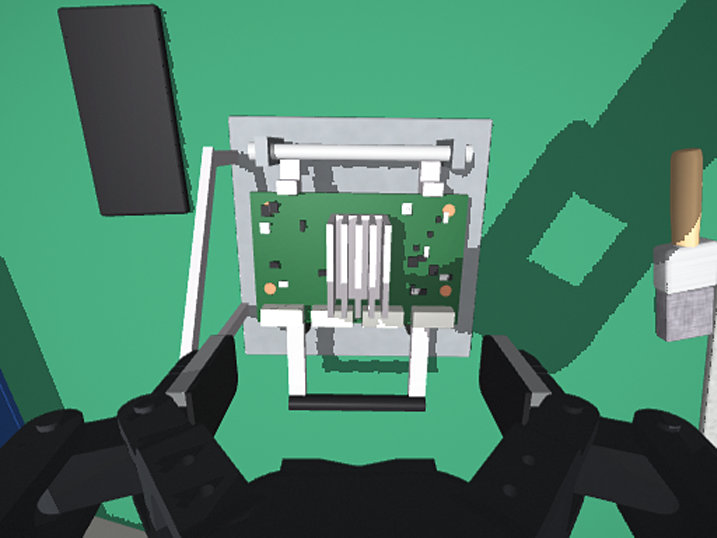

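```bash
python3 -m creep '[[60,-10,0,0,0.06],[120,-30,0,0,0.18],[120,-50,0,0,0.3],[120,-70,0,0,0.42],[120,-90,0,0,0.54],[120,-105,0,0,0.66],[120,-113,-1,0,0.78],[120,-116,-1,0,0.9],[120,-116,-1,0,1.02],[120,-116,-1,0,1.14],[120,-116,-1,0,1.26],[120,-116,-1,0,1.38]]' 30
python3 -m creep '[[120,0,0,0,0.12],[120,0,0,0,0.2],[120,0,0,0,0.203],[120,0,0,0,0.203],[120,0,0,0,0.203]]'
python3 - <<'E'
from h import *
o=ctrl.get_obs();p=o["tool_pos"];print(o["t"],p,o["opening"])
R=Ro.from_rotvec(o["tool_rot"]).as_matrix();print(R[:,:2],np.arctan2(R[1,1],R[0,1]))
print(R.T@(np.array([.557,-.251,.0513])-p),proj("wrist",[.557,-.251,.07]))
a=save("wrist","i.png")
E
```

```text
t: 11.6
tool_pos: [0.5558, -0.2497, 0.1937]
tool_rot: [-2.176, -2.261, 0.001]
contact_force: [-0.0, -0.1, -0.6]
opening: 0.045
t: 12.02
tool_pos: [0.5563, -0.2499, 0.1949]
tool_rot: [-2.388, -2.039, 0.001]
contact_force: [-0.5, 0.5, 0.1]
opening: 0.0451
12.0167 [ 0.55628675 -0.24993083  0.19492173] 0.04507197532416534
[[ 1.56610255e-01  9.87659157e-01]
 [ 9.87660200e-01 -1.56608761e-01]
 [ 7.47156914e-04 -1.75653860e-03]] -0.15725634785362494
[-0.00105158  0.00112417  0.14361923] [255.85346184 185.48206986]
```

View pics/i.png

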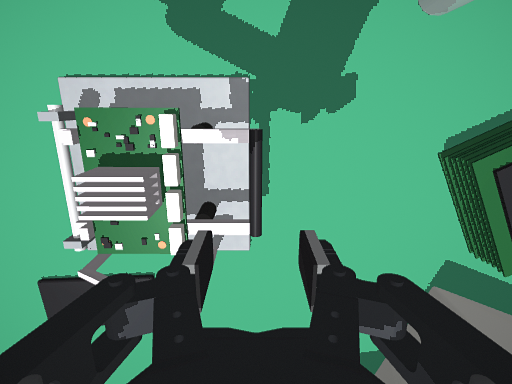

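```bash
python3 -m creep '[[120,-1,1,10,0],[120,-1,1,30,0],[120,-1,1,55,0],[120,-1,1,80,0],[120,-1,1,105,0],[120,-1,1,122,0],[120,-1,1,133,0],[120,-1,1,139,0],[120,-1,1,143,0],[120,-1,1,143,0],[120,-1,1,143,0]]' 30
python3 -m creep '[[150,0,0,0,0],[180,0,0,0,0],[200,0,0,0,0],[255,0,0,0,0],[255,0,0,0,0],[255,0,0,0,0],[255,0,0,0,0],[255,0,0,0,0]]' 30
```

```text
t: 12.98
tool_pos: [0.5583, -0.2518, 0.0542]
tool_rot: [2.389, 2.037, 0.001]
contact_force: [0.1, 0.2, -0.4]
opening: 0.0453
t: 13.65
tool_pos: [0.5556, -0.2512, 0.0538]
tool_rot: [-2.387, -2.036, 0.006]
contact_force: [-8.9, 1.9, 6.9]
opening: 0.0107
```

```bash
python3 -m creep '[[255,0,-0.2,-3.2,0],[255,0,-0.5,-6.3,0],[255,0,-0.8,-9.5,0],[255,0,-1.2,-12.7,0],[255,0,-1.6,-15.8,0],[255,0,-2.1,-19,0],[255,0,-2.7,-22.1,0],[255,0,-3.2,-25.2,0],[255,0,-3.8,-28.4,0],[255,0,-4.5,-31.5,0],[255,0,-4.5,-31.5,0]]'
python3 - <<'E'
from h import *
print(ctrl.get_obs()["tool_pos"]); save("scene","j0.png"); save("top","j1.png")
E
```

```text
t: 14.57
tool_pos: [0.5517, -0.2505, 0.084]
tool_rot: [-2.389, -2.036, 0.003]
contact_force: [-5.5, -2.1, -4.9]
opening: 0.0108
[ 0.55167982 -0.25053727  0.08397378]
```

```bash
python3 -m creep '[[255,0,-0.8,-3.1,0],[255,0,-1.6,-6.1,0],[255,0,-2.4,-9.2,0],[255,0,-3.3,-12.3,0],[255,0,-4.3,-15.3,0],[255,0,-5.3,-18.3,0],[255,0,-6.4,-21.3,0],[255,0,-7.5,-24.3,0],[255,0,-8.7,-27.2,0],[255,0,-9.9,-30.2,0]]'
python3 -m creep '[[255,0,-1.3,-2.9,0],[255,0,-2.7,-5.8,0],[255,0,-4.1,-8.6,0],[255,0,-5.5,-11.5,0],[255,0,-6.9,-14.3,0],[255,0,-8.4,-17.1,0],[255,0,-10,-19.9,0],[255,0,-11.6,-22.6,0],[255,0,-13.3,-25.3,0],[255,0,-15,-28,0],[255,0,-15,-28,0],[255,0,-15,-28,0]]'
python3 - <<'E'
from h import *
a=save("scene","k0.png"); b=save("wrist","k1.png"); c=save("top","k2.png")
o=np.zeros((384,800,3),np.uint8);o[:384,:]=np.hstack([cv2.resize(a[120:240,120:245],(400,384),interpolation=cv2.INTER_CUBIC),cv2.resize(b,(400,384))])
cv2.imwrite("pics/k.png",cv2.cvtColor(o,cv2.COLOR_RGB2BGR))
p=np.array(ctrl.get_obs()["tool_pos"]);y=-.159;d=np.array([np.cos(y),np.sin(y)])
hinge=np.array([.5570,-.2510])-.182*d
# bar position: tcp + offset fixed at the start grasp (tcp z .0538 -> bar .070)
x=(p[:2]-hinge)@d; z=p[2]+.0162-.060;print(p,x,z,np.hypot(x,z),np.degrees(np.arctan2(z,x))-3.145)
E
```

```text
t: 15.5
tool_pos: [0.5426, -0.2491, 0.1144]
tool_rot: [-2.39, -2.037, 0.002]
contact_force: [-4.5, -2.7, -5.8]
opening: 0.0106
t: 16.5
tool_pos: [0.5286, -0.2468, 0.1432]
tool_rot: [2.39, 2.038, 0.0]
contact_force: [-2.8, -3.0, -5.4]
opening: 0.0108
[ 0.52867971 -0.24683435  0.143053  ] 0.1533773903232004 0.09925300162618264 0.18269039984126803 29.762562109438722
```

View pics/k.png

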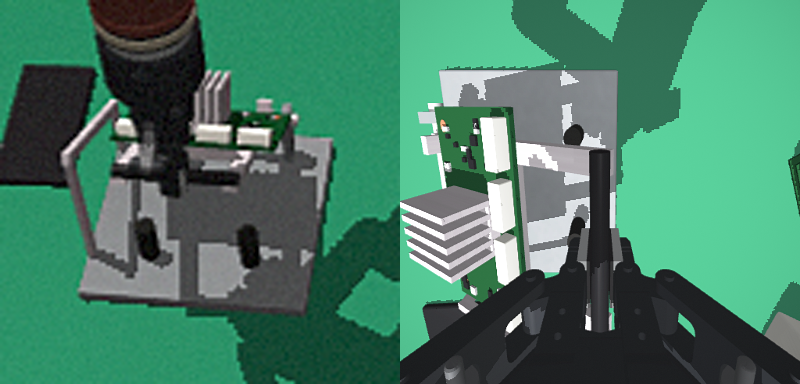

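```bash
for i in 1; do python3 -m creep '[[255,0,-0.4,-0.7,0],[255,0,-0.4,-0.7,0],[255,0,-0.4,-0.7,0],[255,0,-0.4,-0.7,0],[255,0,-0.4,-0.7,0],[255,0,-0.4,-0.7,0],[255,0,-0.4,-0.7,0],[255,0,-0.4,-0.7,0],[255,0,-0.4,-0.7,0],[255,0,-0.4,-0.7,0],[255,0,-0.4,-0.7,0],[255,0,-0.4,-0.7,0]]'; done
python3 -m creep '[[255,0,0,0,0],[255,0,0,0,0],[255,0,0,0,0],[255,0,0,0,0],[255,0,0,0,0],[255,0,0,0,0],[255,0,0,0,0],[255,0,0,0,0],[255,0,0,0,0],[255,0,0,0,0],[255,0,0,0,0],[255,0,0,0,0]]'
python3 -m creep '[[255,0,0,0,0],[255,0,0,0,0],[255,0,0,0,0],[255,0,0,0,0],[255,0,0,0,0],[255,0,0,0,0],[255,0,0,0,0],[255,0,0,0,0]]'
python3 - <<'E'
from h import *
p=np.array(ctrl.get_obs()["tool_pos"]);y=-.159;d=np.array([np.cos(y),np.sin(y)])
hinge=np.array([.5570,-.2510])-.182*d
x=(p[:2]-hinge)@d; z=p[2]+.0162-.060;print(p,x,z,np.hypot(x,z),np.degrees(np.arctan2(z,x))-3.145)
E
```

```text
t: 17.65
tool_pos: [0.5283, -0.2467, 0.1436]
tool_rot: [2.391, 2.038, 0.0]
contact_force: [-2.5, -4.5, -4.3]
opening: 0.0106
t: 18.65
tool_pos: [0.5283, -0.2468, 0.1436]
tool_rot: [2.391, 2.038, 0.0]
contact_force: [-0.7, -5.3, -4.1]
opening: 0.0106
t: 19.32
tool_pos: [0.5283, -0.2467, 0.1436]
tool_rot: [2.391, 2.038, 0.0]
contact_force: [-0.4, -5.1, -4.6]
opening: 0.0106
[ 0.52827743 -0.24672156  0.14361669] 0.15296232163655088 0.09981669290950435 0.18264951142511698 29.98175422915575
```

```bash
python3 -m creep '[[255,0,1,1.6,0],[255,0,2,3.2,0],[255,0,3.7,5.9,0],[255,0,5.3,8.7,0],[255,0,6.9,11.5,0],[255,0,8.4,14.3,0],[255,0,9.9,17.1,0],[255,0,11.3,20,0],[255,0,12.7,22.9,0],[255,0,14.1,25.8,0],[255,0,15.4,28.7,0]]'
python3 -m creep '[[255,0,1.2,3,0],[255,0,2.4,5.9,0],[255,0,3.5,8.9,0],[255,0,4.6,11.9,0],[255,0,5.6,14.9,0],[255,0,6.6,17.9,0],[255,0,7.5,21,0],[255,0,8.3,24.1,0],[255,0,9.1,27.1,0],[255,0,9.9,30.2,0]]'
python3 -m creep '[[255,0,0.4,1.6,0],[255,0,0.7,3.1,0],[255,0,1,4.7,0],[255,0,1.3,6.3,0],[255,0,1.6,7.9,0],[255,0,1.8,9.4,0],[255,0,2.1,11,0],[255,0,2.4,12.6,0],[255,0,2.7,14.1,0],[255,0,2.9,15.7,0]]'
python3 -m creep '[[255,0,0.2,1.6,0],[255,0,0.4,3.1,0],[255,0,0.6,4.7,0],[255,0,0.8,6.3,0],[255,0,1,7.9,0],[255,0,1.1,9.5,0],[255,0,1.3,11,0],[255,0,1.4,12.6,0],[255,0,1.5,14.2,0],[255,0,1.6,15.8,0],[255,0,1.6,15.8,0],[255,0,1.6,15.8,0]]'
```

```text
t: 20.23
tool_pos: [0.543, -0.249, 0.1145]
tool_rot: [-2.39, -2.037, 0.002]
contact_force: [-3.6, -4.9, -1.7]
opening: 0.0105
t: 21.07
tool_pos: [0.5523, -0.2505, 0.0841]
tool_rot: [-2.389, -2.037, 0.003]
contact_force: [-4.1, -3.3, -2.0]
opening: 0.0106
t: 21.9
tool_pos: [0.5548, -0.2509, 0.0683]
tool_rot: [-2.388, -2.036, 0.003]
contact_force: [-5.4, -3.8, -2.5]
opening: 0.0108
t: 22.9
tool_pos: [0.5558, -0.2511, 0.0586]
tool_rot: [-2.385, -2.035, 0.007]
contact_force: [-23.3, 4.8, 29.6]
opening: 0.0109
```

```bash
python3 - <<'E'
from h import *
a=save("scene","m0.png"); b=save("wrist","m1.png"); 
a0=cv2.cvtColor(cv2.imread("pics/a2.png"),cv2.COLOR_BGR2RGB)
f=lambda i:cv2.resize(i[135:230,130:230],(400,380),interpolation=cv2.INTER_CUBIC)
o=np.hstack([f(a),cv2.resize(b[50:300,:330],(400,380),interpolation=cv2.INTER_CUBIC)])
cv2.imwrite("pics/m.png",cv2.cvtColor(o,cv2.COLOR_RGB2BGR))
print(ctrl.get_obs()["tool_pos"],ctrl.get_obs()["contact_force"])
y=-.159;d=np.array([np.cos(y),np.sin(y),0]);n=np.array([-d[1],d[0],0]);hg=np.array([.557,-.251,.06])-.182*d
for s in(39,-39):
  for th in(0,1.5,3):
    a=np.radians(th+3.145);P=hg+n*s/1000+.1823*(np.cos(a)*d+np.array([0,0,np.sin(a)]));print(s,th,proj("wrist",P),proj("scene",P))
E
```

```text
[ 0.55575597 -0.25114725  0.05861528] [-23.35143423   4.50666148  29.86694557]
39 0 [256.33900431 178.5458943 ] [189.65611299 205.8176816 ]
39 1.5 [255.54406826 181.1329876 ] [189.51038054 204.65257137]
39 3 [254.39771951 183.90280866] [189.37198086 203.44553481]
-39 0 [256.24212636 321.80322756] [160.75332964 203.61465892]
-39 1.5 [255.55849665 328.35068747] [160.52542858 202.44696768]
-39 3 [254.58245694 335.28976997] [160.30633644 201.23761918]
```

View pics/m.png

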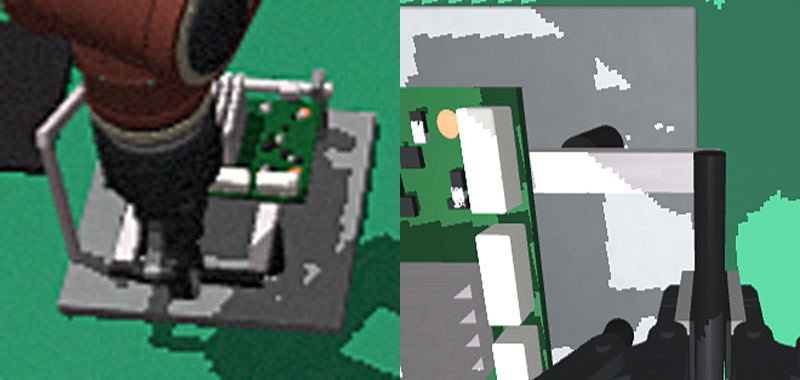

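```bash
python3 - <<'E'
from h import *
y=-.159;d=np.array([np.cos(y),np.sin(y),0]);n=np.array([-d[1],d[0],0]);hg=np.array([.557,-.251,.06])-.182*d
for s in(51,-51):
  for th in(0,1.5,3):
    a=np.radians(th+3.145);P=hg+n*s/1000+.1823*(np.cos(a)*d+np.array([0,0,np.sin(a)]));print(s,th,proj("wrist",P),proj("scene",P))
f=lambda n:cv2.cvtColor(cv2.imread(n),cv2.COLOR_BGR2GRAY)
A=f("pics/a2.png");M=f("pics/m0.png");J=f("pics/j0.png")
for c in range(190,198,1):print(c,A[195:212,c],M[195:212,c])
o=np.hstack([cv2.resize(cv2.imread(n)[150:225,135:235],(400,300),interpolation=cv2.INTER_CUBIC) for n in("pics/a2.png","pics/m0.png")]);cv2.imwrite("pics/n.png",o)
E
```

```text
51 0 [256.35676753 152.2787078 ] [194.11907878 206.15785696]
51 1.5 [255.54140729 153.98214922] [193.98608137 204.99314886]
51 3 [254.36343706 155.80933385] [193.86018821 203.78647283]
-51 0 [256.22957045 340.37015644] [156.32306318 203.27697595]
-51 1.5 [255.5603563  347.32531825] [156.08261393 202.10889265]
-51 3 [254.60612719 354.68685296] [155.85119928 200.89919328]
190 [ 53 135 135 131 132 137 146  56  42  26  20  31 146 142 138 134 133] [ 79  74  72  73  68 154 166  65  12  30   8  17  80  82  76  79  77]
191 [ 50 129 127 120 120 122 154  75  46  28  16   1  89 135 137 134 132] [ 70  67  74  61  64 154 162  56  10  31  15   5  90  80  78  76  77]
192 [ 36 145 166 185 191 218 230 138  47  35  28   3  72 125 142 133 136] [ 54 111  94 110 102 133 136  76  24  31  17   0  93  84  80  73  74]
193 [212 218 218 218 236 232 234 135  41  41  12   9  79 122 134 137 133] [252 142 118 123 123 124 133  75  19  22  10   6  93  84  82  77  72]
194 [221 218 220 217 237 223 229 184  54  34  17   0  48 127 144 135 128] [162 121 124 123 129 124 128 106  27  31  19   1  67  83  78  78  79]
195 [221 220 225 224 229 226 239 197  45  11  25   0  73 119 138 138 135] [119 122 122 128 127 123 133 108  16  10  55  17  79  80  81  73  73]
196 [227 235 234 203 201 137 133  90  45 116 117 139 136 133 139 138 135] [123 126 129 124 125  98  97  73  43 141  87  73  76  77  77  84  78]
197 [133 137 101  74  80  40  30  11   0 142 139 142 137 132 136 145 139] [101 101  76  70  49  37  36  15   1  90  81  78  82  76  80  83  75]
```

View pics/n.png

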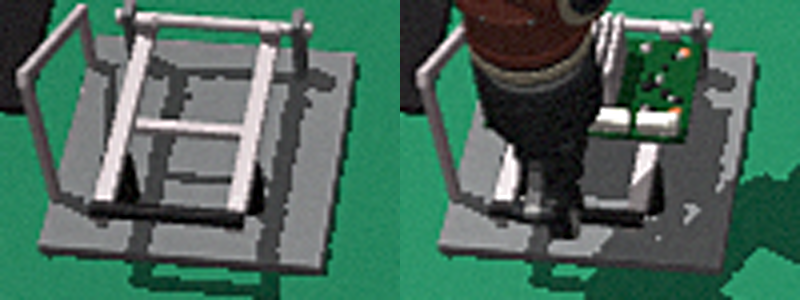

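```bash
python3 - <<'E'
from h import *
g=lambda n:cv2.cvtColor(cv2.imread(n),cv2.COLOR_BGR2GRAY).astype(int)
for n in("pics/k1.png","pics/m1.png"):
  I=g(n);print(n,"end col254-257 rows140-160",I[140:160,255]);print(I[165,238:276]);print(I[200,238:276])
K=g("pics/k0.png");T=g("pics/k2.png")
y=-.159;d=np.array([np.cos(y),np.sin(y),0]);n=np.array([-d[1],d[0],0]);hg=np.array([.557,-.251,.06])-.182*d
for th in(27,28.3,30,31):
    a=np.radians(th+3.145);Q=[hg+n*s+.1823*(np.cos(a)*d+np.array([0,0,np.sin(a)])) for s in(.051,-.051,.045)];print(th,[proj(c,P).round(1) for c in("scene","top") for P in Q])
for c in range(186,200):print(c,K[165:190,c])
o=np.hstack([cv2.resize(cv2.imread("pics/k0.png")[140:215,135:235],(400,300),interpolation=cv2.INTER_CUBIC),cv2.resize(cv2.imread("pics/k2.png")[170:270,290:390],(400,300),interpolation=cv2.INTER_CUBIC)]);cv2.imwrite("pics/p.png",o)
E
```

```text
pics/k1.png end col254-257 rows140-160 [238 243 242 239 236 233 236 220 130  54  23  23  22  34  47  46  45  47
  46  44]
[177 177 179 187  68  23  27  29  31  31  32  32  34  34  35  38  42  43
  48  49  44  37  35  33  33  33  32  32  32  29  19 126 160 157 156 146
 133 132]
[224 227 227 234 191  36  23  29  31  32  32  33  32  33  34  37  37  39
  42  43  38  35  34  34  32  33  31  30  30  23  69 243 232 230 229 230
 235 198]
pics/m1.png end col254-257 rows140-160 [ 98  98  99  98  99  98  97 112 106  37  25  24  31  56  55  55  56  54
  53  54]
[221 222 224 234  82  26  30  32  34  32  35  35  35  36  38  42  46  53
  50  48  44  41  37  36  35  36  35  33  34  27  41 102  99  99  99  98
  99  99]
[237 238 243 138 108  26  28  32  33  35  35  36  36  38  37  38  43  45
  44  43  42  40  36  35  36  35  35  34  31  25  80 101  99  99  99  99
  99  99]
27 [array([192.9, 179.5]), array([153.6, 176.7]), array([190.6, 179.4]), array([314.2, 195. ]), array([355.5, 201.5]), array([316.6, 195.3])]
28.3 [array([192.9, 178. ]), array([153.5, 175.1]), array([190.6, 177.8]), array([314.3, 1
[... 1133 characters left out ...]
  15  13  83 116  86  73  75
  77  74  75  77  79  70  74]
194 [ 75  30 193 106  85 229 140 107  90  34  18  36  36  71  82  77  79  73
  74  73  76  72  73  78  76]
195 [ 60  12 233 216  96 226 116 108 100  82  66  74  72  71  71  70  77  77
  72  75  75  76  75  74  82]
196 [ 57   9 233 230 211 240 112  79  79  69  73  76  79  75  74  74  74  74
  72  75  72  69  75  78  75]
197 [ 64  15 233 230 201 120  62  58  60  72  79  76  75  76  72  73  77  75
  76  72  79  72  77  75  79]
198 [ 80  21 153 131  93  51  92 149 154  80  70  73  74  77  81  77  78  80
  75  68  71  75  79  72  82]
199 [ 92  25  68  64  56 140 144 157  90  70  75  75  75  77  72  71  74  75
  71  71  79  72  76  78  74]
```

The scene picture shows the handle on exactly its starting pixel rows, so the cradle is level. But the bar sits about 5 mm lower in the pads than I assumed, so the hold may have been only 28.5–29.5°. There is time left, so I'll repeat the lift and check the angle against the camera.

```bash
python3 -m creep '[[255,0,0,-1.5,0],[255,0,0,-3,0],[255,0,-0.1,-5,0],[255,0,-0.3,-8,0],[255,0,-0.6,-11,0],[255,0,-1,-14.5,0],[255,0,-1.5,-18,0],[255,0,-2.1,-22,0],[255,0,-2.7,-25,0],[255,0,-3.4,-28,0],[255,0,-4,-31,0],[255,0,-4.6,-34,0]]' 50
python3 -m creep '[[255,0,-0.8,-3.1,0],[255,0,-1.6,-6.1,0],[255,0,-2.4,-9.2,0],[255,0,-3.3,-12.3,0],[255,0,-4.3,-15.3,0],[255,0,-5.3,-18.3,0],[255,0,-6.4,-21.3,0],[255,0,-7.5,-24.3,0],[255,0,-8.7,-27.2,0],[255,0,-9.9,-30.2,0]]'
python3 -m creep '[[255,0,-1.3,-2.9,0],[255,0,-2.7,-5.8,0],[255,0,-4.1,-8.6,0],[255,0,-5.5,-11.5,0],[255,0,-6.9,-14.3,0],[255,0,-8.4,-17.1,0],[255,0,-10,-19.9,0],[255,0,-11.6,-22.6,0],[255,0,-13.3,-25.3,0],[255,0,-15.4,-28.7,0],[255,0,-15.4,-28.7,0],[255,0,-15.4,-28.7,0]]'
cat > ang.py <<'E'
from h import *
g=lambda n:cv2.cvtColor(cv2.imread(n),cv2.COLOR_BGR2GRAY).astype(float)
save("scene","q.png")
def cen(I,r0,r1,cols):
    out=[]
    for c in cols:
        v=np.clip(60-I[r0:r1,c],0,40);out.append((v*np.arange(r0,r1)).sum()/v.sum())
    return np.mean(out)
cols=range(187,193)
y=-.159;d=np.array([np.cos(y),np.sin(y),0]);n=np.array([-d[1],d[0],0]);hg=np.array([.557,-.251,.06])-.182*d
def pr(th):
    a=np.radians(th+3.145);Q=[proj("scene",hg+n*s+.1823*(np.cos(a)*d+np.array([0,0,np.sin(a)]))) for s in(.051,-.051)]
    return np.interp(189.5,[Q[1][0],Q[0][0]],[Q[1][1],Q[0][1]])
A=cen(g("pics/a2.png"),201,210,cols);M=cen(g("pics/m0.png"),201,210,cols);J=cen(g("pics/j0.png"),185,210,cols);K=cen(g("pics/k0.png"),171,182,cols);Q=cen(g("pics/q.png"),167,182,cols)
print("rows",A,M,J,K,Q);T=np.arange(-2,36,.1);rows=[pr(t)-pr(0)+A for t in T]
print("angles M,J,K,Q",[np.interp(-r,-np.array(rows),T) for r in(M,J,K,Q)])
o=ctrl.get_obs();print(o["t"],o["tool_pos"],o["contact_force"])
E
python3 ang.py
```

```text
t: 24.0
tool_pos: [0.5523, -0.2504, 0.0862]
tool_rot: [-2.39, -2.037, 0.001]
contact_force: [-3.5, -4.9, -5.4]
opening: 0.0098
t: 24.83
tool_pos: [0.5433, -0.249, 0.1176]
tool_rot: [2.391, 2.038, 0.0]
contact_force: [-1.8, -4.7, -5.1]
opening: 0.0102
t: 25.83
tool_pos: [0.5291, -0.2468, 0.1472]
tool_rot: [2.389, 2.036, 0.003]
contact_force: [4.8, -3.0, -0.9]
opening: 0.0101
rows 204.63969768910275 204.3692265516447 196.1344449557516 175.45134215411431 175.71922183952051
angles M,J,K,Q [np.float64(0.35658914761302263), np.float64(10.033437958172264), np.float64(29.26797005161015), np.float64(29.04252492877586)]
25.8833 [ 0.52914011 -0.24682297  0.14708891] [ 4.50155571 -3.54874557 -1.78235558]
```

```bash
python3 -m creep '[[255,0,-0.8,-1.4,0],[255,0,-1.5,-2.6,0],[255,0,-1.5,-2.6,0],[255,0,-1.5,-2.6,0],[255,0,-1.5,-2.6,0],[255,0,-1.5,-2.6,0]]'
python3 ang.py
python3 - <<'E'
from h import *
I=cv2.cvtColor(save("wrist","q1.png"),cv2.COLOR_RGB2GRAY)
print(I[140:160,255],I[165,238:276],I[200,238:276])
E
```

```text
t: 26.38
tool_pos: [0.5277, -0.2466, 0.1495]
tool_rot: [2.389, 2.037, 0.003]
contact_force: [4.3, -3.2, -1.7]
opening: 0.0102
rows 204.63969768910275 204.3692265516447 196.1344449557516 175.45134215411431 174.77871626649457
angles M,J,K,Q [np.float64(0.35658914761302263), np.float64(10.033437958172264), np.float64(29.26797005161015), np.float64(29.832377552721095)]
26.4333 [ 0.52770318 -0.24655159  0.14942158] [ 4.16431356 -3.57494633 -1.20693715]
[233 233 233 234 235 238 190 125  54  24  22  26  46  46  46  45  44  44
  45  43] [177 176 176 179 189  36  25  29  30  30  32  33  33  35  34  37  40  45
  48  48  43  37  36  34  32  32  32  31  30  25  51 161 157 155 156 132
 133 135] [223 223 225 227 238  82  21  27  29  33  31  32  33  32  34  35  37  39
  42  42  40  35  34  34  33  32  32  31  25  17 126 237 231 229 229 229
 235 206]
```

```bash
python3 -m creep '[[255,0,0,-0.3,0],[255,0,0,-0.3,0],[255,0,0,-0.3,0],[255,0,0,-0.3,0],[255,0,0,-0.3,0],[255,0,0,-0.3,0],[255,0,0,-0.3,0],[255,0,0,-0.3,0],[255,0,0,-0.3,0],[255,0,0,-0.3,0],[255,0,0,-0.3,0],[255,0,0,-0.3,0]]'
python3 -m creep '[[255,0,0,0,0],[255,0,0,0,0],[255,0,0,0,0],[255,0,0,0,0],[255,0,0,0,0],[255,0,0,0,0],[255,0,0,0,0],[255,0,0,0,0],[255,0,0,0,0],[255,0,0,0,0],[255,0,0,0,0],[255,0,0,0,0]]'
python3 ang.py|tail -2
python3 -m creep '[[255,0,0,0,0],[255,0,0,0,0],[255,0,0,0,0],[255,0,0,0,0],[255,0,0,0,0],[255,0,0,0,0]]'
python3 -m creep '[[255,0,1.2,2.2,0],[255,0,3.2,5.5,0],[255,0,5,8.5,0],[255,0,6.6,11.3,0],[255,0,8.2,14.1,0],[255,0,9.7,16.9,0],[255,0,11.2,19.7,0],[255,0,12.6,22.6,0],[255,0,14,25.5,0],[255,0,15.4,28.4,0],[255,0,16.8,31.3,0]]'
python3 -m creep '[[255,0,1.2,3,0],[255,0,2.4,5.9,0],[255,0,3.5,8.9,0],[255,0,4.6,11.9,0],[255,0,5.6,14.9,0],[255,0,6.6,17.9,0],[255,0,7.5,21,0],[255,0,8.3,24.1,0],[255,0,9.1,27.1,0],[255,0,9.9,30.2,0]]'
```

```text
t: 27.48
tool_pos: [0.5276, -0.2466, 0.1496]
tool_rot: [2.389, 2.037, 0.003]
contact_force: [5.1, -2.9, -1.6]
opening: 0.0098
t: 28.48
tool_pos: [0.5276, -0.2465, 0.1496]
tool_rot: [2.389, 2.037, 0.003]
contact_force: [5.0, -3.8, -2.5]
opening: 0.0102
angles M,J,K,Q [np.float64(0.35658914761302263), np.float64(10.033437958172264), np.float64(29.26797005161015), np.float64(29.940531357373512)]
28.5333 [ 0.52763475 -0.24656363  0.14956042] [ 4.48169202 -3.02496318 -1.20410337]
t: 29.03
tool_pos: [0.5276, -0.2466, 0.1496]
tool_rot: [2.389, 2.036, 0.003]
contact_force: [4.4, -4.4, -1.8]
opening: 0.01
t: 29.95
tool_pos: [0.5433, -0.2491, 0.1175]
tool_rot: [-2.391, -2.038, 0.0]
contact_force: [4.4, -2.7, 1.7]
opening: 0.0101
t: 30.78
tool_pos: [0.5523, -0.2505, 0.0865]
tool_rot: [-2.39, -2.037, 0.002]
contact_force: [0.8, -2.6, -1.4]
opening: 0.0098
```

```bash
python3 -m creep '[[255,0,0.4,1.6,0],[255,0,0.7,3.1,0],[255,0,1,4.7,0],[255,0,1.3,6.3,0],[255,0,1.6,7.9,0],[255,0,1.8,9.4,0],[255,0,2.1,11,0],[255,0,2.4,12.6,0],[255,0,2.7,14.1,0],[255,0,2.9,15.7,0]]'
python3 -m creep '[[255,0,0.2,1.2,0],[255,0,0.4,2.4,0],[255,0,0.6,3.6,0],[255,0,0.8,4.8,0],[255,0,0.9,6,0],[255,0,1,7,0],[255,0,1,7,0]]'
```

```text
t: 31.62
tool_pos: [0.5548, -0.2509, 0.071]
tool_rot: [-2.389, -2.036, 0.002]
contact_force: [-3.7, -3.2, -1.8]
opening: 0.0098
t: 32.2
tool_pos: [0.5554, -0.2509, 0.0636]
tool_rot: [-2.388, -2.036, 0.003]
contact_force: [-5.7, -3.3, -1.1]
opening: 0.0096
```

```bash
python3 -m creep '[[255,0,0.1,0.8,0],[255,0,0.2,1.6,0],[255,0,0.3,2.4,0],[255,0,0.4,3.2,0],[255,0,0.4,3.2,0]]'
```

```text
t: 32.62
tool_pos: [0.5555, -0.251, 0.0614]
tool_rot: [-2.388, -2.036, 0.004]
contact_force: [-8.5, -1.9, 3.8]
opening: 0.0098
```

```bash
python3 -m creep '[[255,0,0,0.6,0],[255,0,0,1.2,0],[255,0,0,1.8,0],[255,0,0,1.8,0],[255,0,0,1.8,0]]' 
sed 's/"pics\/q.png"),167,182/"pics\/q.png"),201,210/' ang.py > ang0.py; python3 ang0.py
```

```text
t: 33.03
tool_pos: [0.5556, -0.251, 0.0614]
tool_rot: [-2.387, -2.036, 0.005]
contact_force: [-13.8, 0.7, 11.5]
opening: 0.0098
rows 204.63969768910275 204.3692265516447 196.1344449557516 175.45134215411431 204.3141998442314
angles M,J,K,Q [np.float64(0.35658914761302263), np.float64(10.033437958172264), np.float64(29.26797005161015), np.float64(0.4287573350738039)]
33.0833 [ 0.55558322 -0.25100213  0.06135334] [-12.35445692   0.62077379  11.74582272]
```

```bash
python3 -m creep '[[255,0,0,-1.5,0],[220,0,0,-1.5,0],[200,0,0,-1.5,0],[180,0,0,-1.5,0],[160,0,0,-1.5,0],[140,0,0,-1.5,0],[120,0,0,-1.5,0],[120,0,0,-1.5,0],[120,0,0,-1.5,0],[120,0,0,-1.5,0]]'
python3 -m creep '[[120,0,1,-3,0],[120,0,1,-10,0],[120,0,1,-25,0],[120,0,1,-50,0],[120,0,1,-80,0],[120,0,1,-110,0],[120,0,1,-135,0],[120,0,1,-150,0],[120,0,1,-160,0],[120,0,1,-160,0],[120,0,1,-160,0]]'
python3 ang0.py
python3 - <<'E'
from h import *
o=ctrl.get_obs();R=Ro.from_rotvec(o["tool_rot"]).as_matrix()
im=save("wrist","r.png");save("top","r2.png")
for l in("board","board_heatsink","cradle_handle"):
  m=ctrl.outline_of("wrist",l)[:1]
  if m:
    k=m[0]["mask"].astype(np.uint8);print(l,m[0]["conf"],m[0]["rect"],cv2.minAreaRect(cv2.findNonZero(k)))
hsv=cv2.cvtColor(im,cv2.COLOR_RGB2HSV)
y=-.159;d=np.array([np.cos(y),np.sin(y),0]);n=np.array([-d[1],d[0],0]);s=np.array([.4464,-.2332,.07])
for nm,x,yy,z in(("edge+",-45,70,4),("edge-",-45,-70,4),("con+",45,70,4),("con-",45,-70,4),("hs1",24,18,44),("hs2",24,-18,44),("hand",112,0,0),("hand+",112,39,0),("hand-",112,-39,0)):
  P=s+(x*d+yy*n)/1000+[0,0,z/1000];print(nm,proj("wrist",P).round(1),proj("top",P).round(1))
a=cv2.imread("pics/a2.png").astype(int);b=cv2.imread("pics/q.png").astype(int)
E
```

```text
t: 33.92
tool_pos: [0.5572, -0.2512, 0.0612]
tool_rot: [-2.391, -2.038, -0.0]
contact_force: [-0.2, 0.1, 0.1]
opening: 0.0453
t: 34.83
tool_pos: [0.5582, -0.2515, 0.2213]
tool_rot: [2.39, 2.038, 0.0]
contact_force: [0.4, -0.5, 0.1]
opening: 0.0452
rows 204.63969768910275 204.3692265516447 196.1344449557516 175.45134215411431 204.51387832256583
angles M,J,K,Q [np.float64(0.35658914761302263), np.float64(10.033437958172264), np.float64(29.26797005161015), np.float64(0.1662661099521765)]
34.8833 [ 0.55764376 -0.25113546  0.21994307] [-0.21309171  0.43263111 -0.6944251 ]
board 0.71 [87.9, 104.1, 104.5, 138.1] ((138.0560302734375, 173.8267059326172), (139.9837188720703, 99.5003890991211), 86.12147521972656)
board_heatsink 0.65 [83.8, 103.9, 110.6, 138.4] ((138.0751953125, 174.12832641601562), (140.62120056152344, 101.50802612304688), 86.18592071533203)
cradle_handle 0.94 [65.2, 117.8, 195.3, 112.8] ((163.5, 173.5), (109.0, 193.0), 90.0)
edge+ [ 87.3 106.9] [295.6 248.1]
edge- [108.2 242.6] [348.9 256.7]
con+ [183.  106.8] [300.4 214.2]
con- [192.1 242.6] [353.1 222.6]
hs1 [151.6 170. ] [321.5 223.9]
hs2 [155.6 209.6] [335.6 226.2]
hand [254.5 178.2] [329.6 194. ]
hand+ [254.4 139.6] [315.2 191.7]
hand- [254.5 214.1] [344.1 196.3]
```

```bash
python3 -c "
from station import ctrl
print(ctrl.finish_job())"
```

```text
the job is handed in; nothing more can be done
None
```

The board is on the rails, was tipped to 30° and held, and is level again with the gripper clear. I handed the job in at about 35 s of the 64 s allowed.

- **Placing:** I gripped the heatsink and laid the board centred on the rails. Its plain edge touches both stops and its connectors face the handle. Then I let go.
- **Lifting:** I gripped the handle bar, lifted the cradle along its arc, and lowered it again. I did this twice.
    - **First hold:** it lasted about 2.7 s. The arm's position said 30.0°, but the bar had slid about 5 mm in the pads. The camera put the angle nearer 29.3°.
    - **Second hold:** I lifted again, checked by camera at 29.8–29.9°, held for about 2.5 s, then lowered gently until the cradle rested level.

**Last checks:**
- The handle is back on its starting pixel rows, to within about 0.2°.
- The board outline is within about 3 px of where it should be.
- Contact force on the tool is about zero, and the gripper is about 15 cm above the bar.
- While lowering the first time, I pressed the cradle against its rest with about 30 N before noticing. The wrist force read about 38 N in all, under the 120 N limit.
- I did not separately check that the other things on the bench stayed put. The arm did not go near them, and I felt no unexpected contact.

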